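# Index the impeller fixture by one hole

## Task

Turn the impeller on its indexing fixture by one hole: hook a fingertip through the pull ring of the spring pin, lift the pin out of its hole, swing the arm to the very next hole on the side where the small open parts bin stands, and let the pin drop fully home there. Only hook the ring, gently, and do not pinch it. Leave the loose things on and around the fixture where they are.

Things in the scene. Friction and masses are not known exactly. Their poses are not given: they have to be found in the camera images.
- fixture: Indexing fixture, fixed: base 270 x 230 x 12 mm (x -200 to 70, y -115 to 115) with a steel hole plate (top at 30 mm). Origin: pivot axis, bench height. -x points roughly to the robot, +y to the left seen from it. Five 13 mm holes on a 150 mm radius about the pivot, 0.314 rad (47 mm) apart, the middle one on -x.
- swing_arm (a joint): Turn of the flat arm about the vertical pivot, rad, anticlockwise from above. 0 (start): pin in the middle hole; holes at -0.628, -0.314, 0, 0.314, 0.628. Positive moves the ring to the fixture's -y side (right, seen from the robot). Friction 0.15 N m: stays where left; play in a hole 0.01 rad. The impeller (radius 51 mm, its clamp up to 98 mm high) sits on the pivot.
- index_pin (a joint): Height of the vertical spring pin, m: 0 fully home, 10 mm deep in a hole; above 0.010 clear of the hole plate, so the arm can swing; stop at 0.022. Spring presses down with 4.4 N at 0, 8.8 N at 0.022. 10 mm pin, 150 mm from the pivot, round nose: drops in by itself within 3 mm of a hole's centre.
- pull_ring: Steel pull ring rigid on the pin: wire 6 mm, inside diameter 52 mm. Origin: its centre, 113 mm high with the pin home, 135 mm from the pivot. x: its normal, toward the pivot and 30 degrees down (its top leans to the pivot); y: level, across the arm; z: in its plane, to its top. Fingers tilted about 45 degrees enter from the robot's side. Under it: pin housing top 76 mm, arm top 47 mm high.
- bin_small: Small open plastic parts bin, 150 x 104 x 60 mm, loose, left or right of the fixture (about 215 mm from its middle line): the side to which the arm must go. Origin: centre of the underside.
- grease_tub: Round grease tub with a screw lid, diameter 70 mm, 64 mm high, loose, standing on the other side of the fixture. Origin: centre of the underside.
- tape_measure: Tape measure, 37 x 82 x 64 mm, loose bystander at the front left. Origin: centre of the underside.
- screwdriver: Screwdriver, 28 x 200 x 29 mm, lying loose at the front right, bystander. Origin: centre of the underside.
- seal_ring: Round pump seal seat, 62 x 62 x 20 mm, lying loose on the base plate right of the impeller, bystander. Origin: centre of the underside.
- hex_nut: Hexagon nut, 24 x 27 x 13 mm, lying loose on the base plate left of the impeller, bystander. Origin: centre of the underside.

How it is judged:
By the outcome, as a careful person would: the job done as asked, in the order asked, and still so for the second after the job is handed in, with the robot touching nothing.
It also fails if it takes over 48 s, if anything falls off the work surface, if the arm or the gripper's body presses on something with over 40 N, if the wrist force passes 120 N, or if a joint passes its speed limit or range.

## Robot

A 6-joint arm with a two-finger parallel gripper is mounted at the origin on a cart in front of the work surface, level with it; the furniture and walls round the work are solid. World frame = base frame: x ahead of the robot, y to its left, z up, the work surface at z = 0. Lengths are in m, angles in rad, forces in N, time in s.
With the tool pointing down it reaches from about 0.35 to 0.875 m from the base axis. Payload 4.2 kg.
Tool frame: the origin (TCP) lies midway between the tips of the shut fingers; the grasp point (between the pads) lies 19 mm behind it; z points along the fingers, y is the line along which they close (so a half turn about z gives the same grasp; the last joint's range is limited). The gripper opens to 87 mm and grips with 3 to 60 N. Pads are 19 mm wide; open, the fingers measure 117 mm over their backs; the gripper's body (75 mm by 190 mm) begins 51 mm behind the grasp point.
Start: joints at [1.427, 0.385, 0.008, 0, -1.194, -0.259], TCP at [0.245, 0.575, 0.223] pointing down, gripper open.
Joint ranges: [-3.14, 3.14], [-1.21, 2.06], [-1.07, 1.41], [-3.16, 2.05], [-2.99, -0.16], [-3.1, 3.1]. Speed limits (rad/s): [2.79, 2.79, 3.14, 3.14, 3.14, 3.14].

## Interface

Orientations are given as [roll, pitch, yaw] about the fixed x, y, z axes, in that order (R = Rz(yaw) Ry(pitch) Rx(roll)).
In Python, from workcell import ctrl gives the robot as it stands.
- The arm moves only by the tool apply_moves, never from a script. Its argument "commands" is one flat list of numbers, 6 for each row, row after row: the shift along the world's x, y, z in cm, then the turn, a rotation vector about the world's x, y, z in rad. A call has 1 to 8 rows; each row is the pose to reach, as a shift and turn from the pose commanded when the call began; what a row does not reach only later rows make up. A row lasts 1/10 s, in which the tool goes at most 50 mm and 8.59 degrees, less where a joint would pass 70% of its speed; a pose out of reach is approached as far as the arm can. A call with a gripper value outside its range is refused whole. "gripper" is the closure, from -1 (fully open) to 1 (shut), set as the call begins (left out, the last holds). The fingers move at their own pace and stop on an object; the grip force is fixed at half the most. Time passes only in rows, so rows that repeat a pose let the fingers close. It gives the time, the measured TCP pose, the force, the opening and the grip force at its end, in the units of the state.
- ctrl.state(): the state, without advancing time (a new reading comes with each control period).
- ctrl.grab_frame(name): name is "scene" or "top" or "wrist"; returns a dict with "image" (480x640x3 uint8, red, green, blue), "range_z" (480x640 float32, m along the optical axis (not along the pixel's ray), 0 where there is no reading), "fx", "fy", "cx", "cy" (pixels), "T" (4x4, takes a point from camera to world coordinates); the wrist camera has in their place "hand_eye" (4x4, takes a point from camera to tool coordinates, whose origin is the TCP and whose axes are the flange's). Camera axes: x right, y down, z forward; pixel columns grow to the right and rows downward; lengths in m; the calibration is good to about 2 mm. A picture is of the moment at which its call begins: read the wrist's pose just before it.
- ctrl.close_job(): hands the job in; it is judged then, once.
The state is a dict: "time_s": time; "qpos": joint angles; "qvel": joint speeds; "joint_torque": joint torques, N m; "tcp_pos": TCP position; "eef_rot": TCP orientation; "force": force on the tool from outside, world axes, zero at the start; "ft_torque": the same for the moment, N m; "width": finger opening in m; "grasp_force": force on a finger pad.
Only numpy, scipy, OpenCV 4.12 (cv2) and the standard library are available. Lean on these libraries where they do the work, as an engineer would, in place of code of your own. Each camera call takes 0.05 s, during which the arm holds its last target. There are 200 camera calls.

## Working session

There is one attempt and no reset: what is moved stays moved. The work goes in short steps, Python scripts to look and compute and a tool call to move; the robot and the scene stay as the last step left them, time stands still between calls to the robot, and variables do not carry over. Pictures are saved under pics/ and viewed, at most 10 in all, crops included, and the job is handed in when it is done.

Besides the shell and the picture viewer there is one more tool, called after ">>>" as name(argument=value, ...), one argument or row to a line, values as JSON. apply_moves: Moves the arm, as the interface text tells. Its arguments: {"type":"object","properties":{"commands":{"type":"array","items":{"type":"number"}},"gripper":{"type":"number"}},"required":["commands"]}

```bash
mkdir -p pics
python3 - <<'E'
from workcell import ctrl
import cv2,numpy as np,pickle
s=ctrl.state();print({k:np.round(s[k],3).tolist() for k in s})
for n in("scene","top"):
    f=ctrl.grab_frame(n);pickle.dump(f,open(n+'.pkl','wb'));cv2.imwrite(f'pics/{n}1.png',f['image'][...,::-1]);print(n,f['fx'],f['cx'],np.round(f['T'],3).tolist())
E
```

```text
{'time_s': 0.0, 'qpos': [1.427, 0.386, 0.007, -0.001, -1.194, -0.259], 'qvel': [0.0, 0.0, -0.001, 0.0, 0.0, -0.0], 'joint_torque': [0.0, -39.067, 18.741, 4.22, 0.011, -0.0], 'tcp_pos': [0.245, 0.574, 0.221], 'eef_rot': [3.139, -0.0, -0.403], 'force': [-0.623, -0.34, -0.016], 'ft_torque': [0.014, -0.048, 0.022], 'grasp_force': 0.0, 'width': 0.087}
scene 528.261967415705 323.3225563798457 [[0.805, -0.31, 0.506, -0.023], [-0.594, -0.44, 0.674, -0.759], [0.014, -0.843, -0.538, 0.699], [0.0, 0.0, 0.0, 1.0]]
top 562.8917165720609 314.3616504835228 [[0.0, -0.995, 0.1, 0.417], [-1.0, -0.0, 0.003, 0.004], [-0.003, -0.1, -0.995, 1.622], [0.0, 0.0, 0.0, 1.0]]
```

View pics/scene1.png

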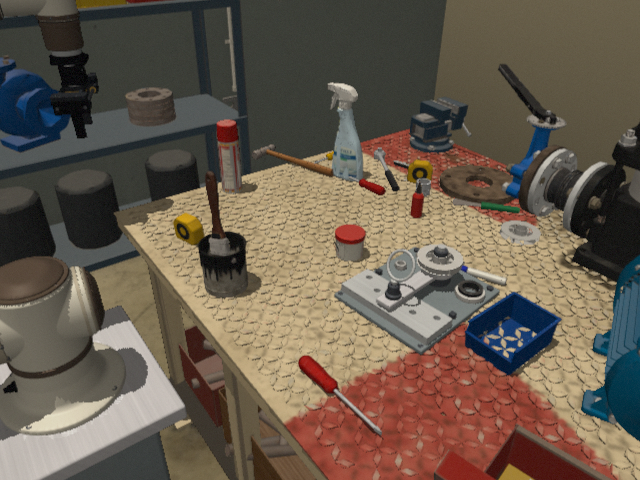

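View pics/top1.png

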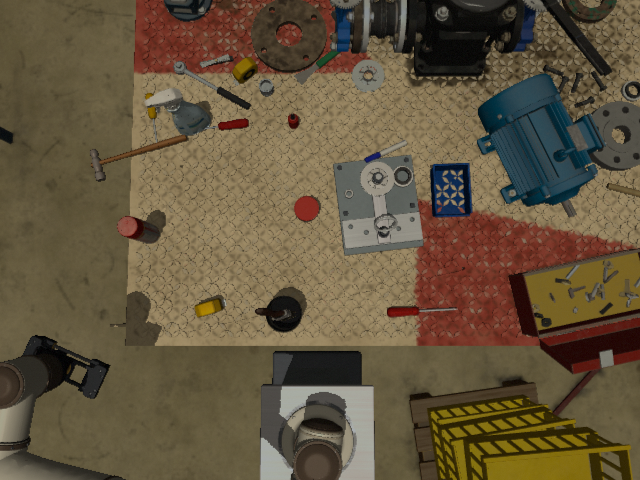

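The bin (top image, 451,190) is on the right of the fixture (-y), so the arm must go to +0.314. The ring is near (386,226) and the pivot near (377,178). A pot with a brush stands in front at (283,313).

```bash
cat > h.py <<'E'
import numpy as np,pickle
def cloud(f,T=None):
    T=f['T'] if T is None else T
    v,u=np.mgrid[:480,:640];z=f['range_z'].astype(float)
    P=np.stack([(u-f['cx'])/f['fx']*z,(v-f['cy'])/f['fy']*z,z],-1)
    W=P@T[:3,:3].T+T[:3,3];W[z==0]=np.nan
    return W
E
python3 - <<'E'
from h import *
import cv2
f=pickle.load(open('top.pkl','rb'));W=cloud(f)
for n,(u,v) in dict(pivot=(377,178),c1=(336,165),c2=(410,158),c3=(421,245),c4=(347,252),bin=(451,190),tub=(307,209),pot=(283,313),brush=(268,312)).items():
    print(n,np.round(np.nanmedian(W[v-1:v+2,u-1:u+2].reshape(-1,3),0),3))
# base+plate mask -> rect
m=(W[...,2]>0.006)&(W[...,2]<0.2)&(W[...,0]>.4)&(W[...,0]<.85)&(W[...,1]<-.04)&(W[...,1]>-.29)
print(cv2.minAreaRect(W[m][:,:2].astype(np.float32)*1000), m.sum())
g=pickle.load(open('scene.pkl','rb'))
for n,G in (('top',W),('scene',cloud(g))):
    r=(G[...,2]>0.102)&(G[...,2]<.2)&(G[...,0]>.45)&(G[...,0]<.8)&(G[...,1]<-.08)&(G[...,1]>-.28)
    p=G[r];print(n,len(p),np.round(p.mean(0),3),np.round(p.min(0),3),np.round(p.max(0),3))
I=cv2.resize(g['image'][210:370,320:540],None,fx=3.6,fy=3.6,interpolation=cv2.INTER_CUBIC);cv2.imwrite('pics/crop.png',I[...,::-1])
E
```

```text
pivot [ 0.725 -0.164  0.095]
c1 [ 0.779 -0.054  0.015]
c2 [ 0.8   -0.269  0.014]
c3 [ 0.546 -0.297  0.012]
c4 [ 0.526 -0.085  0.011]
bin [ 0.708 -0.388  0.002]
tub [0.642 0.029 0.067]
pot [0.357 0.091 0.125]
brush [0.363 0.123 0.209]
((625.3482666015625, -165.82052612304688), (248.25799560546875, 448.7916259765625), 89.99900817871094) 7768
top 83 [ 0.604 -0.181  0.126] [ 0.58  -0.215  0.103] [ 0.731 -0.152  0.146]
scene 185 [ 0.599 -0.187  0.124] [ 0.582 -0.218  0.102] [ 0.612 -0.153  0.142]
```

View pics/crop.png

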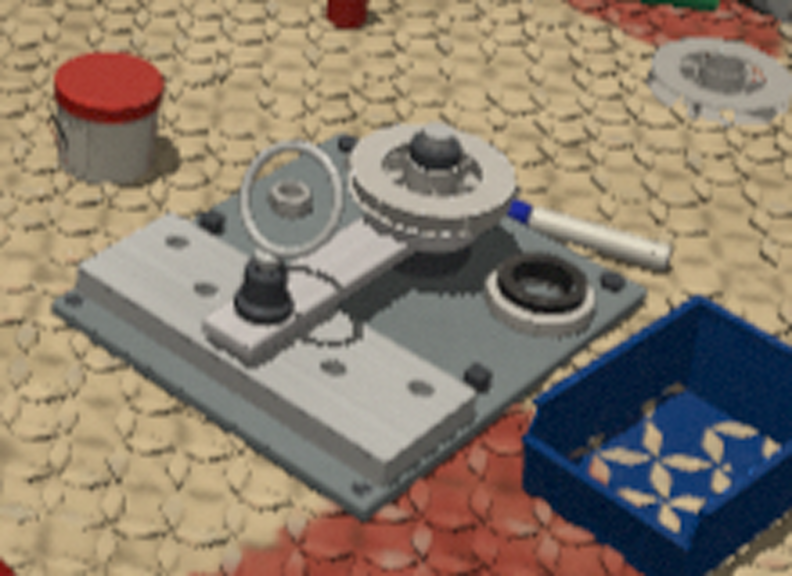

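The crop shows the ring upright over the plunger with two free holes on its right (bin side), (333,368) and (421,388) in the crop. Fixture yaw is about 0.11, with the pivot near (0.727,-0.167) and the ring centre near (0.595,-0.184,0.113). Next I'll work out the approach turn.

```bash
cat >> h.py <<'E'
from scipy.spatial.transform import Rotation as R
def tgt(yaw,tilt=np.pi/4): return R.from_euler('z',yaw)*R.from_euler('y',-tilt)*R.from_euler('x',np.pi)
def turn(Rt,Rc): return (Rt*Rc.inv()).as_rotvec()
E
python3 -c "
from h import *
print(turn(tgt(.11),R.from_euler('xyz',[np.pi,0,-.403])))"
```

```text
[-0.11586266 -0.78520535  0.48612824]
```

>>> apply_moves(
  commands=[3,-3,4,0,0,0,6,-6,8,0,0,0,9,-10,12,0,0,0,12,-14,15,0,0,0,15,-18,16,0,0,0,17,-23,16,0,0,0,19,-28,16,0,0,0,20,-33,16,0,0,0],
  gripper=1,
)

```text
time_s: 0.9
tcp_pos: [0.4328, 0.2846, 0.381]
eef_rot: [3.141, 0.0, -0.403]
force: [0.5, -0.7, -1.1]
width: 0.0308
grasp_force: 0.0
```

>>> apply_moves(
  commands=[1,-5,0,-0.015,-0.1,0.06,2,-10,0,-0.03,-0.2,0.12,3,-15,0,-0.045,-0.3,0.18,4,-20,0,-0.06,-0.4,0.24,5,-25,-1,-0.075,-0.5,0.3,5,-30,-2,-0.09,-0.6,0.36,5.5,-35,-4,-0.1,-0.7,0.43,5.5,-40,-6,-0.116,-0.785,0.486],
)

```text
time_s: 1.7
tcp_pos: [0.4835, -0.0774, 0.3319]
eef_rot: [-3.118, -0.738, 0.074]
force: [0.9, 0.5, -0.7]
width: 0.0005
grasp_force: 0.0
```

>>> apply_moves(
  commands=[0,-3.5,-2,0,0,0,0,-3.5,-3,0,0,0,0,-3.5,-3,0,0,0],
)

```text
time_s: 2.0
tcp_pos: [0.4856, -0.1108, 0.3022]
eef_rot: [-3.114, -0.733, 0.069]
force: [0.3, 1.0, -0.2]
width: 0.0007
grasp_force: 0.0
```

Run:
```python
from workcell import ctrl
from h import *
import cv2
s=ctrl.state();print({k:np.round(s[k],4).tolist() for k in ('tcp_pos','eef_rot','qpos','width')})
f=ctrl.grab_frame('wrist');pickle.dump((s,f),open('w.pkl','wb'));cv2.imwrite('pics/w1.png',f['image'][...,::-1])
T=np.eye(4);T[:3,:3]=R.from_euler('xyz',s['eef_rot']).as_matrix();T[:3,3]=s['tcp_pos']
G=cloud(f,T@f['hand_eye'])
r=(G[...,2]>0.102)&(G[...,2]<.15)&(G[...,0]>.54)&(G[...,0]<.66)&(G[...,1]<-.1)&(G[...,1]>-.26)
p=G[r];print(len(p),np.round(p.mean(0),3),np.round(p.min(0),3),np.round(p.max(0),3))
```

```text
{'tcp_pos': [0.4856, -0.1108, 0.3022], 'eef_rot': [-3.1144, -0.7334, 0.0691], 'qpos': [0.0965, -0.1994, -0.6435, -0.0229, -0.393, 1.5716], 'width': 0.0007}
691 [ 0.6   -0.183  0.125] [ 0.583 -0.216  0.102] [ 0.613 -0.153  0.141]
```

View pics/w1.png

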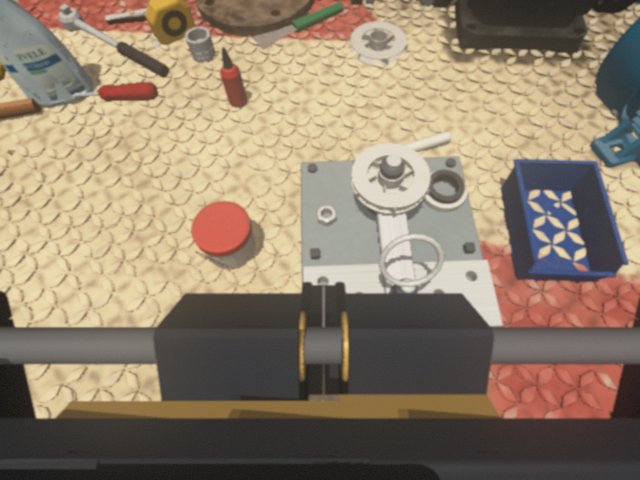

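The wrist view shows the ring at (410,260), clearly seen. I'll fit its pose using the known size.

Run:
```python
from h import *
from scipy.optimize import least_squares
s,f=pickle.load(open('w.pkl','rb'))
T=np.eye(4);T[:3,:3]=R.from_euler('xyz',s['eef_rot']).as_matrix();T[:3,3]=s['tcp_pos']
P={'w':cloud(f,T@f['hand_eye']),'s':cloud(pickle.load(open('scene.pkl','rb')))}
for k,G in P.items():
    r=(G[...,2]>0.095)&(G[...,2]<.15)&(G[...,0]>.565)&(G[...,0]<.63)&(G[...,1]<-.14)&(G[...,1]>-.23);p=G[r]
    def d(q):
        M=R.from_euler('z',q[3])*R.from_euler('y',np.pi/6); l=M.inv().apply(p-q[:3])
        return np.hypot(np.hypot(l[:,1],l[:,2])-.029,l[:,0])-.003
    o=least_squares(d,[.595,-.184,.113,.11],loss='soft_l1',f_scale=.002);print(k,len(p),o.x.round(4),np.abs(o.fun).mean())
Rc=R.from_euler('xyz',s['eef_rot'])
print('turn',turn(tgt(.11),Rc))
```

```text
w 795 [ 0.5949 -0.1849  0.1113  0.1166] 0.0004499253993322482
s 218 [ 0.5939 -0.1853  0.1124  0.1184] 0.0008988806459154047
turn [-0.01496792 -0.05354649  0.02220637]
```

>>> apply_moves(
  commands=[1,-4,-2,-0.015,-0.054,0.03,2,-8,-5,-0.015,-0.054,0.03,4,-8,-8,-0.015,-0.054,0.03,5,-8,-11,-0.015,-0.054,0.03,6,-8,-13.9,-0.015,-0.054,0.03,6,-8,-13.9,-0.015,-0.054,0.03,6,-8,-13.9,-0.015,-0.054,0.03],
)

```text
time_s: 2.75
tcp_pos: [0.5468, -0.1894, 0.1625]
eef_rot: [-3.14, -0.785, 0.12]
force: [-0.5, 0.2, 0.4]
width: 0.0007
grasp_force: 0.0
```

>>> apply_moves(
  commands=[1,0.1,-1,0,0,0,2,0.2,-2,0,0,0,3,0.3,-3,0,0,0,4,0.4,-4,0,0,0,5,0.5,-5,0,0,0,6,0.6,-6.1,0,0,0,6,0.6,-6.1,0,0,0],
)

```text
time_s: 3.45
tcp_pos: [0.6075, -0.182, 0.1053]
eef_rot: [3.139, -0.791, 0.127]
force: [0.4, 0.5, -0.5]
width: 0.0005
grasp_force: 0.0
```

Run:
```python
from workcell import ctrl
import cv2
f=ctrl.grab_frame('scene');I=cv2.resize(f['image'][190:350,300:520],None,fx=3.6,fy=3.6,interpolation=cv2.INTER_CUBIC);cv2.imwrite('pics/in.png',I[...,::-1])
```

```text
(no output)
```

View pics/in.png

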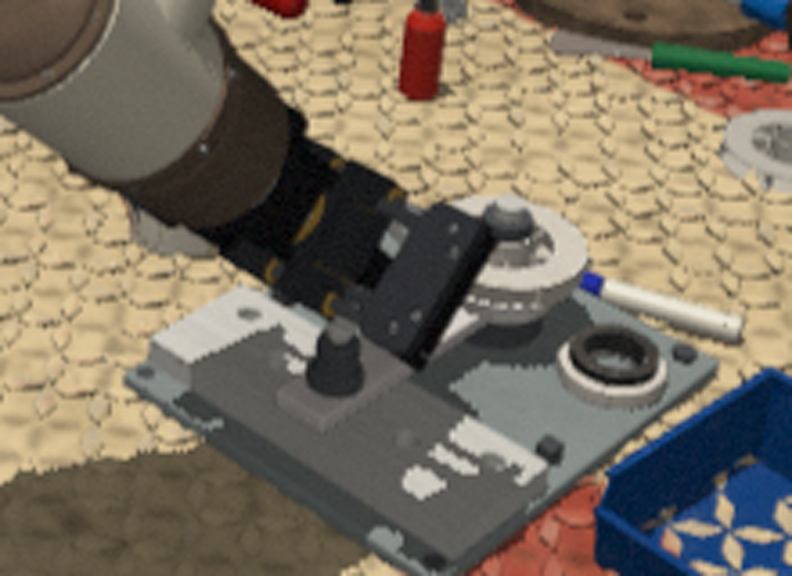

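The gripper hides the ring in this view, with the dark block spanning crop (490,225)–(415,360). I'll check its 3D positions.

Run:
```python
from workcell import ctrl
from h import *
f=ctrl.grab_frame('scene');G=cloud(f);s=ctrl.state()
print(s['qpos'].round(3) if hasattr(s['qpos'],'round') else s['qpos'],s['tcp_pos'],s['eef_rot'])
Rc=R.from_euler('xyz',s['eef_rot'])
for cu,cv in [(490,225),(480,230),(450,220),(420,350),(410,345),(440,290),(400,310),(390,240),(380,290),(460,270),(335,180),(320,300)]:
    u,v=int(300+cu/3.6),int(190+cv/3.6);p=G[v,u];print((cu,cv),p.round(3),'tool',(Rc.inv().apply(p-s['tcp_pos'])*1000).round(0))
```

```text
[-0.323  0.344 -0.317 -1.088 -0.352  2.959] [ 0.60697578 -0.18253275  0.10617562] [ 3.13740084 -0.79149757  0.12684829]
(490, 225) [ 0.714 -0.169  0.088] tool [63. -0. 90.]
(480, 230) [ 0.564 -0.284  0.207] tool [  33.   95. -110.]
(450, 220) [ 0.558 -0.271  0.207] tool [  29.   82. -113.]
(420, 350) [ 0.529 -0.287  0.153] tool [-30.  94. -97.]
(410, 345) [ 0.518 -0.289  0.164] tool [ -30.   95. -113.]
(440, 290) [ 0.537 -0.288  0.186] tool [  -1.   96. -114.]
(400, 310) [ 0.523 -0.278  0.173] tool [ -19.   85. -115.]
(390, 240) [ 0.741 -0.069  0.011] tool [ 36. -96. 171.]
(380, 290) [ 0.525 -0.261  0.175] tool [ -15.   68. -113.]
(460, 270) [ 0.549 -0.287  0.191] tool [  10.   97. -109.]
(335, 180) [ 0.544 -0.208  0.201] tool [  21.   18. -113.]
(320, 300) [ 0.523 -0.224  0.147] tool [-33.  31. -92.]
```

The fingers are correctly placed, and that block is the gripper body's end. But joint 6 is at 2.96, close to its 3.1 limit, so the swing could jam. I'll back out and flip the tool half a turn about its axis, which gives the same hook.

>>> apply_moves(
  commands=[-1,-0.1,1,0,0,0,-2,-0.2,2,0,0,0,-3,-0.3,3,0,0,0,-4.5,-0.5,4.5,0,0,0,-6,-0.7,6,0,0,0,-8,-0.9,8,0,0,0,-9,-1,9,0,0,0,-9,-1,9,0,0,0],
)

```text
time_s: 4.35
tcp_pos: [0.5161, -0.1933, 0.1981]
eef_rot: [3.134, -0.795, 0.128]
force: [0.2, -0.8, 0.6]
width: 0.0002
grasp_force: 0.0
```

>>> apply_moves(
  commands=[0,0,0,0.092,0.011,-0.093,0,0,0,0.184,0.022,-0.186,0,0,0,0.277,0.033,-0.279,0,0,0,0.369,0.044,-0.372,0,0,0,0.461,0.054,-0.464,0,0,0,0.553,0.065,-0.557,0,0,0,0.645,0.076,-0.65,0,0,0,0.737,0.087,-0.742],
)

```text
time_s: 5.15
tcp_pos: [0.5169, -0.193, 0.1945]
eef_rot: [-2.424, -0.363, -1.071]
force: [-0.4, -0.1, -0.5]
width: 0.0005
grasp_force: 0.0
```

Run:
```python
from workcell import ctrl
import numpy as np
s=ctrl.state();print({k:np.round(s[k],3).tolist() for k in('qpos','tcp_pos','eef_rot','force')})
```

```text
{'qpos': [-0.327, 0.087, -0.441, -0.815, -0.429, 1.611], 'tcp_pos': [0.517, -0.193, 0.195], 'eef_rot': [-2.424, -0.363, -1.071], 'force': [-0.351, -0.142, -0.54]}
```

Joint 6 is falling as wanted (2.7 → 1.6), so I'll carry on.

>>> apply_moves(
  commands=[0,0,0,0.092,0.011,-0.093,0,0,0,0.184,0.022,-0.186,0,0,0,0.277,0.033,-0.279,0,0,0,0.369,0.044,-0.372,0,0,0,0.461,0.054,-0.464,0,0,0,0.553,0.065,-0.557,0,0,0,0.645,0.076,-0.65,0,0,0,0.737,0.087,-0.742],
)

```text
time_s: 5.95
tcp_pos: [0.5169, -0.193, 0.1946]
eef_rot: [-2.429, 0.362, -1.848]
force: [-0.5, 0.1, -0.2]
width: 0.0004
grasp_force: 0.0
```

>>> apply_moves(
  commands=[0,0,0,0.092,0.011,-0.093,0,0,0,0.184,0.022,-0.186,0,0,0,0.277,0.033,-0.279,0,0,0,0.369,0.044,-0.372,0,0,0,0.461,0.054,-0.464,0,0,0,0.553,0.065,-0.557,0,0,0,0.645,0.076,-0.65,0,0,0,0.737,0.087,-0.742],
)

```text
time_s: 6.75
tcp_pos: [0.5169, -0.193, 0.1946]
eef_rot: [3.135, 0.781, -3.035]
force: [-0.1, 0.8, -0.4]
width: 0.0003
grasp_force: 0.0
```

```bash
cat >> h.py <<'E'
def flip(yaw,tilt=np.pi/4): return tgt(yaw,tilt)*R.from_euler('z',np.pi)
def show(yaw,pos):
    from workcell import ctrl
    s=ctrl.state();Rc=R.from_euler('xyz',s['eef_rot'])
    print('t',s['time_s'],'q',np.round(s['qpos'],3),'tcp',np.round(s['tcp_pos'],4),'F',np.round(s['force'],1))
    print('axis',Rc.as_matrix()[:,2].round(3),'turn',turn(flip(yaw),Rc).round(3),'shift cm',((np.array(pos)-s['tcp_pos'])*100).round(2))
E
python3 -c "
from h import *
show(.117,[.5455,-.191,.1635])"
```

```text
t 6.75 q [-0.319  0.087 -0.442 -0.793 -0.429 -0.513] tcp [ 0.5169 -0.193   0.1946] F [-0.1  0.8 -0.4]
axis [ 0.699  0.081 -0.71 ] turn [-0.004 -0.005  0.006] shift cm [ 2.86  0.2  -3.11]
```

>>> apply_moves(
  commands=[1.5,0.15,-1.55,0,0,0,3,0.3,-3.1,0,0,0,4.5,0.5,-4.65,0,0,0,5.5,0.6,-5.7,0,0,0,6.5,0.7,-6.7,0,0,0,7.5,0.8,-7.75,0,0,0,8.5,0.9,-8.8,0,0,0,9,0.95,-9.3,0,0,0],
)

```text
time_s: 7.55
tcp_pos: [0.6072, -0.1835, 0.1004]
eef_rot: [3.14, 0.779, -3.028]
force: [-0.1, -0.5, -0.4]
width: 0.0003
grasp_force: 0.0
```

>>> apply_moves(
  commands=[0,0,0.2,0,0,0,0,0,0.4,0,0,0,0,0,0.6,0,0,0,0,0,0.8,0,0,0,0,0,1.0,0,0,0,0,0,1.0,0,0,0],
)

```text
time_s: 8.15
tcp_pos: [0.6069, -0.1838, 0.1124]
eef_rot: [3.142, 0.782, -3.027]
force: [0.5, 0.2, -0.6]
width: 0.0004
grasp_force: 0.0
```

```bash
python3 -c "
from h import *
show(.117,[.607,-.1835,.1113])"
```

```text
t 8.15 q [-0.301  0.332 -0.32  -1.026 -0.339 -0.268] tcp [ 0.6069 -0.1838  0.1124] F [ 0.5  0.2 -0.6]
axis [ 0.7    0.081 -0.71 ] turn [ 0.    -0.004  0.002] shift cm [ 0.01  0.03 -0.11]
```

>>> apply_moves(
  commands=[0,0,0.2,0,0,0,0,0,0.4,0,0,0,0,0,0.6,0,0,0,0,0,0.6,0,0,0],
)

```text
time_s: 8.55
tcp_pos: [0.6069, -0.1838, 0.1179]
eef_rot: [3.141, 0.781, -3.027]
force: [-0.2, -0.3, 0.5]
width: 0.0005
grasp_force: 0.0
```

>>> apply_moves(
  commands=[0,0,0.2,0,0,0,0,0,0.4,0,0,0,0,0,0.4,0,0,0],
)

```text
time_s: 8.85
tcp_pos: [0.6057, -0.1833, 0.1205]
eef_rot: [3.139, 0.778, -3.028]
force: [-1.8, 0.7, -3.0]
width: 0.0004
grasp_force: 1.5
```

>>> apply_moves(
  commands=[0,0,0.2,0,0,0,0,0,0.4,0,0,0,0,0,0.6,0,0,0,0,0,0.8,0,0,0,0,0,1.0,0,0,0,0,0,1.2,0,0,0,0,0,1.4,0,0,0,0,0,1.4,0,0,0],
)

```text
time_s: 9.65
tcp_pos: [0.6058, -0.1834, 0.1348]
eef_rot: [3.139, 0.779, -3.028]
force: [-4.9, 0.6, -8.3]
width: 0.0006
grasp_force: 4.6
```

Run:
```python
from h import *
from workcell import ctrl
import cv2
show(.117,[.607,-.1835,.136])
for n in('top','scene'):
    f=ctrl.grab_frame(n);pickle.dump(f,open(n+'2.pkl','wb'));G=cloud(f)
    r=(G[...,2]>0.05)&(G[...,2]<.1)&(np.hypot(G[...,0]-.5796,G[...,1]+.1867)<.025)
    print(n,r.sum())
f=ctrl.grab_frame('wrist');cv2.imwrite('pics/w2.png',f['image'][...,::-1])
```

```text
t 9.65 q [-0.269  0.294 -0.326 -0.919 -0.339 -0.401] tcp [ 0.6058 -0.1834  0.1348] F [-4.9  0.6 -8.3]
axis [ 0.698  0.082 -0.712] turn [-0.001 -0.007  0.002] shift cm [ 0.12 -0.01  0.12]
top 0
scene 264
```

View pics/w2.png

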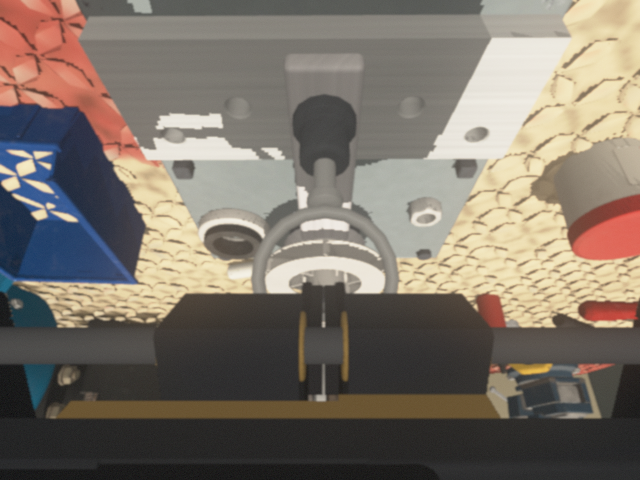

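The fingers are through the ring and centred (wrist image, ring at 325,265), and the pin is lifted about 15 mm at 8 N. Now I'll swing +0.314 rad about the pivot, turning the tool with it.

>>> apply_moves(
  commands=[0.07,-0.49,0,0,0,0.04,0.15,-0.98,0,0,0,0.08,0.26,-1.46,0,0,0,0.12,0.38,-1.94,0,0,0,0.16,0.53,-2.41,0,0,0,0.2,0.69,-2.88,0,0,0,0.24,0.87,-3.34,0,0,0,0.28,1.04,-3.72,0,0,0,0.314],
)

```text
time_s: 10.6
tcp_pos: [0.6171, -0.2225, 0.1352]
eef_rot: [-3.139, 0.779, -2.711]
force: [-2.6, 0.3, -7.3]
width: 0.0006
grasp_force: 4.0
```

Run:
```python
from h import *
from workcell import ctrl
import cv2
show(.431,[.6162,-.2206,.1348])
s=ctrl.state();f=ctrl.grab_frame('wrist');pickle.dump((s,f),open('w3.pkl','wb'));cv2.imwrite('pics/w3.png',f['image'][...,::-1])
```

```text
t 10.6 q [-0.46   0.4   -0.136 -0.956 -0.731 -0.038] tcp [ 0.6171 -0.2225  0.1352] F [-2.6  0.3 -7.3]
axis [ 0.639  0.292 -0.712] turn [ 0.004 -0.005  0.002] shift cm [-0.09  0.19 -0.04]
```

View pics/w3.png

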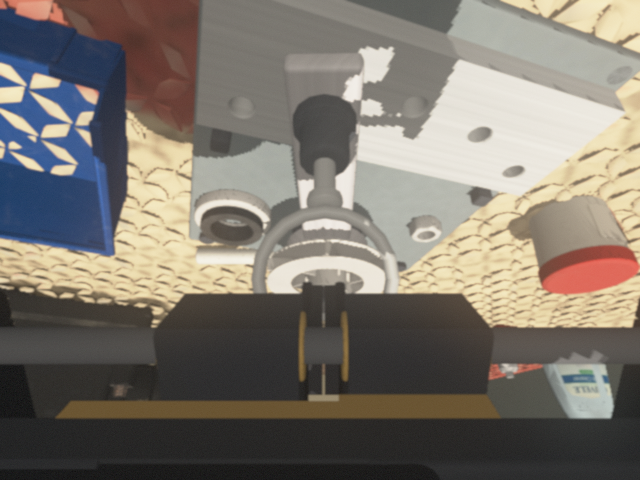

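The wrist view shows one hole left at (240,105) and three on the right, nearly symmetric about the pin, so it sits over the next hole with roughly 1 mm of overshoot. I'll correct slightly and lower.

>>> apply_moves(
  commands=[-0.05,0.12,0,0,0,0,-0.05,0.12,-0.2,0,0,0,-0.05,0.12,-0.4,0,0,0,-0.05,0.12,-0.6,0,0,0,-0.05,0.12,-0.8,0,0,0,-0.05,0.12,-1.0,0,0,0,-0.05,0.12,-1.2,0,0,0,-0.05,0.12,-1.2,0,0,0],
)

```text
time_s: 11.45
tcp_pos: [0.6168, -0.2212, 0.1241]
eef_rot: [-3.137, 0.78, -2.712]
force: [-5.1, -3.5, -6.1]
width: 0.0006
grasp_force: 4.3
```

>>> apply_moves(
  commands=[0,0,-0.2,0,0,0,0,0,-0.4,0,0,0,0,0,-0.6,0,0,0,0,0,-0.8,0,0,0,0,0,-1.0,0,0,0,0,0,-1.0,0,0,0],
)

```text
time_s: 12.05
tcp_pos: [0.6187, -0.2201, 0.1158]
eef_rot: [-3.138, 0.784, -2.711]
force: [0.2, -0.0, -0.5]
width: 0.0005
grasp_force: 0.0
```

Run:
```python
from h import *
from workcell import ctrl
import cv2
show(.431,[.6162,-.2206,.113])
s=ctrl.state();f=ctrl.grab_frame('wrist');pickle.dump((s,f),open('w4.pkl','wb'));cv2.imwrite('pics/w4.png',f['image'][...,::-1])
```

```text
t 12.05 q [-0.467  0.428 -0.146 -0.999 -0.713  0.02 ] tcp [ 0.6187 -0.2201  0.1158] F [ 0.2 -0.  -0.5]
axis [ 0.643  0.291 -0.708] turn [0.003 0.    0.003] shift cm [-0.25 -0.05 -0.28]
```

View pics/w4.png

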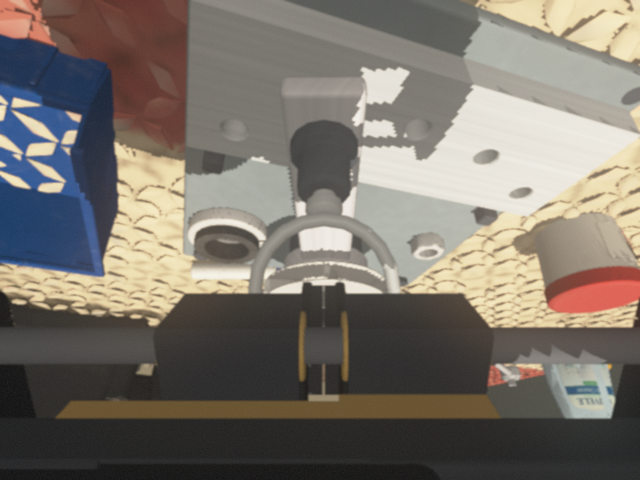

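Force is zero with the finger below the home contact height, and the pin neck is short in view (325,205), so the pin looks home. I'll lower to the ring centre and withdraw along the finger axis.

>>> apply_moves(
  commands=[-0.1,0,-0.4,0,0,0,-0.1,0,-0.8,0,0,0,-0.1,0,-1.1,0,0,0,-0.1,0,-1.1,0,0,0],
)

```text
time_s: 12.5
tcp_pos: [0.6154, -0.2198, 0.1017]
eef_rot: [3.139, 0.78, -2.715]
force: [0.7, -0.1, -0.1]
width: 0.0004
grasp_force: 0.0
```

>>> apply_moves(
  commands=[-0.65,-0.3,0.7,0,0,0,-1.3,-0.6,1.4,0,0,0,-2.25,-1,2.5,0,0,0,-3.2,-1.45,3.5,0,0,0,-4.5,-2.05,5,0,0,0,-6.4,-2.9,7.1,0,0,0,-8,-3.6,8.8,0,0,0,-9.6,-4.4,10.6,0,0,0],
)

```text
time_s: 13.3
tcp_pos: [0.5181, -0.2644, 0.2107]
eef_rot: [-3.141, 0.781, -2.713]
force: [0.1, -1.0, 0.3]
width: 0.0003
grasp_force: 0.0
```

>>> apply_moves(
  commands=[-3,-1.5,5,0,0,0,-6,-3,10,0,0,0,-6,-3,12,0,0,0],
)

```text
time_s: 13.6
tcp_pos: [0.4567, -0.295, 0.332]
eef_rot: [-3.138, 0.78, -2.713]
force: [0.4, -0.0, 0.1]
width: 0.0008
grasp_force: 0.0
```

Run:
```python
from h import *
from workcell import ctrl
from scipy.optimize import least_squares
import cv2
show(.431,[.6,-.22,.1])
f=ctrl.grab_frame('scene');G=cloud(f)
cv2.imwrite('pics/end.png',cv2.resize(f['image'][190:350,300:520],None,fx=3.6,fy=3.6,interpolation=cv2.INTER_CUBIC)[...,::-1])
r=(G[...,2]>0.095)&(G[...,2]<.17)&(G[...,0]>.575)&(G[...,0]<.645)&(G[...,1]<-.18)&(G[...,1]>-.27);p=G[r]
def d(q):
    M=R.from_euler('z',q[3])*R.from_euler('y',np.pi/6); l=M.inv().apply(p-q[:3])
    return np.hypot(np.hypot(l[:,1],l[:,2])-.029,l[:,0])-.003
o=least_squares(d,[.606,-.2256,.113,.43],loss='soft_l1',f_scale=.002);print(len(p),o.x.round(4),np.abs(o.fun).mean())
```

```text
t 13.6 q [-0.725  0.087 -0.064 -0.772 -1.168 -0.196] tcp [ 0.4567 -0.295   0.332 ] F [ 0.4 -0.   0.1]
axis [ 0.641  0.289 -0.711] turn [ 0.004 -0.004  0.005] shift cm [ 14.33   7.5  -23.2 ]
234 [ 0.605  -0.2277  0.1124  0.493 ] 0.0010005446946646116
```

View pics/end.png

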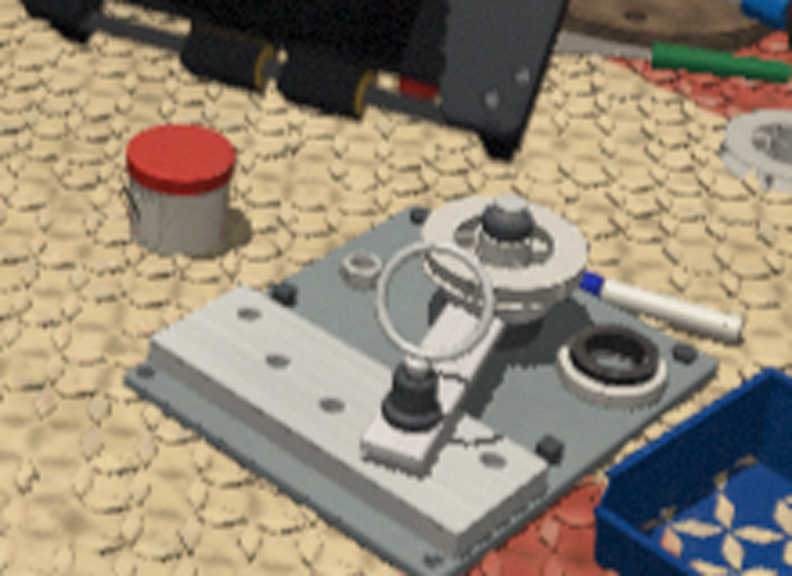

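The arm is in the next hole towards the bin: three holes are free on the left and one on the right. The ring height is 0.1124, the same as at the start, so the pin is fully home. The loose things haven't moved and the robot is clear.

```bash
python3 -c "
from workcell import ctrl
print(ctrl.close_job())"
```

```text
the job is handed in; nothing more can be done
None
```

The impeller is turned by one hole: the pin sits fully home in the next hole on the bin side, the robot is clear, no loose things were seen to move, and the job was handed in at about 14 s.

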